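# Catch the falling lid of a vial chiller and set it down shut

### The job

The lid of the sample-vial chiller stands open, leaning back against its stop. Nudge it forward past its balance point and let it fall free, then catch it from below on the back or side of a finger, bringing it to a standstill before it is three quarters of the way down, and lower it gently until it is fully shut, never letting it drop. Do not pinch the lid, and leave the bottles and the jar where they stand.

Things in the scene. Friction and masses are not known exactly. Their poses are not given: they have to be found in the camera images.
- chiller: Fixed white box, 120 mm deep (x), 160 wide (y), 110 high, open on top, a block of small capped vials inside. Origin: centre of its underside, on the work surface. Its +x points from its front (small dark display) to its hinge side, away from the robot; turned up to 0.4 rad. The lid's hinge axis runs along its y, 60 mm along +x from the origin and 110 mm up.
- lid (a joint): Lid angle, rad: 0 fully shut (level), pi/2 upright, 1.72 open stop. Starts resting leaning back at the stop; balance point about 1.48. Below that it falls by itself, slowed only by a weak damper, at about 0.7 rad/s (0.55 to 0.9, unknown weight) times the sine of the angle past balance: about 4 s from 0.1 past balance to shut.
- lip_edge (a point): Middle of the lid's free edge, on its underside, 155 mm from the hinge axis. The lid is a flat plate 160 mm wide, 14 mm thick. Shut, this edge is 110 mm above the work surface and overhangs the chiller's front by 35 mm, so a finger can be under it and slip out towards the robot once the lid is shut.
- lid_hinge (a point): Middle of the hinge axis, in the plane of the lid's underside, 110 mm up. A lid let go near shut comes down at 0.5 to 0.9 rad/s: a slam. Gentle is under 0.35 rad/s (about 50 mm/s at the lip). The lid weighs 0.22 to 0.33 kg; an upward push of 1 to 2 N at the lip carries it.
- amber_bottle: Bystander: amber bottle, black cap, 72 mm across, 150 mm high, origin at the centre of its underside.
- clear_bottle: Bystander: clear bottle, red cap, 66 mm across, 140 mm high, origin at the centre of its underside.
- jar: Bystander: small amber jar, white cap, 60 mm across, 90 mm high, origin at the centre of its underside.

How it is judged:
On the way, in this order (a step that is already met when the one before it is completed fails the run):
1. the lid is past its balance point and falling with no finger touching it (value of joint lid between 0.39 and 1.47 rad and velocity of joint lid below -0.03 rad/s and contact force between the fingers and lid_c1 below 0.05 N and contact force between the fingers and lid_c0 below 0.05 N), for 0.15 s.
2. the lid rests on a finger under it, at a standstill, at least a quarter (0.39 rad) open (value of joint lid between 0.39 and 1.4 rad and velocity of joint lid between -0.1 and 0.1 rad/s and contact force between the fingers and lid_c0 above 0.3 N and contact force between the fingers and lid_c1 below 0.3 N), for 0.2 s.
At the end, for the whole second after the job is handed in: The lid is fully shut (hinge within 0.03 rad of 0) and still, and the two bottles and the jar stand upright within 20 mm of where they stood (value of joint lid below 0.03 rad and velocity of joint lid between -0.05 and 0.05 rad/s and distance of each of amber_bottle, clear_bottle, jar from where it was at the start of the episode below 0.02 m and angle between each of amber_bottle, clear_bottle, jar's own z axis and vertical below 0.1 rad); the robot touches nothing.
It fails at once if the lid drops: it comes down faster than 0.35 rad/s in the last 0.15 rad before it is shut (below 0.03 rad no longer counts) (value of joint lid between 0.03 and 0.15 rad and velocity of joint lid below -0.35 rad/s).
It fails at once if the lid is pinched: fingers press on its top face and its underside at once with over 3 N each (contact force between the fingers and lid_c1 above 3 N and contact force between the fingers and lid_c0 above 3 N).
It fails at once if the lid is pressed with more than 25 N (contact force between the fingers and lid_c1 above 25 N or contact force between the fingers and lid_c0 above 25 N).
It fails at once if a bottle or the jar is pushed or lifted more than 20 mm (distance of any of amber_bottle, clear_bottle, jar from where it was at the start of the episode above 0.02 m).
It also fails if it takes over 64 s, if anything falls off the work surface, if the arm or the gripper's body presses on something with over 40 N, if the wrist force passes 120 N, or if a joint passes its speed limit or range.

### The arm

A 6-joint arm with a two-finger parallel gripper is mounted at the origin on the work surface. World frame = base frame: x ahead of the robot, y to its left, z up, the work surface at z = 0. Lengths are in m, angles in rad, forces in N, time in s.
With the tool pointing down it reaches from about 0.375 to 0.9 m from the base axis. Payload 3.1 kg.
Tool frame: the origin (TCP) lies on the centre line of the jaws, within the pads' length; the fingertips stand 19 mm ahead of it and the grasp point (between the pads) is the TCP; z points along the fingers, y is the direction in which the jaws open and shut (so a half turn about z gives the same grasp; the last joint's range is limited). The gripper opens to 85 mm and grips with 20 to 120 N. Pads are 22 mm wide; open, the fingers measure 114 mm over their backs; the gripper's body (76 mm by 85 mm) begins 54 mm behind the grasp point. The pads swing forward as they close: fully open they stand 13 mm farther back than shut.
Start: joints at [1.018, 0.527, 1.433, -0, 1.181, -0.178], TCP at [0.229, 0.582, 0.25] pointing down, gripper open.
Joint ranges: [-3.08, 3.08], [-0.75, 2.2], [0.22, 2.44], [-1.43, 4.57], [0, 2.65], [-2.85, 2.85]. Speed limits (rad/s): [2.79, 2.79, 3.14, 3.14, 3.14, 3.14].

### API

Orientations are given as a unit quaternion [x, y, z, w].
In Python, from station import manip, imaging, workorder gives the robot as it stands.
- The arm moves only by the shell command python3 -m creep 'ROWS' [FORCE]. ROWS is a JSON object of lists of equal length, an entry for each row: "claw": the finger opening in cm, from 0 to 8.54; "dp": the shift along the tool's x, y, z in cm, a list of three; "roll": the turn about the tool's z in rad. In form: {"claw": [claw, ...], "dp": [[dx, dy, dz], ...], "roll": [roll, ...]}. A call has 1 to 12 rows; each row is the pose to reach, as a shift and turn from the pose commanded when the call began, along the tool's axes at that moment; what a row does not reach only later rows make up. A row lasts 1/10 s, in which the tool goes at most 50 mm and 8.59 degrees, less where a joint would pass 70% of its speed; a pose out of reach is approached as far as the arm can. A call with a gripper value outside its range is refused whole. The fingers move at their own pace and stop on an object; FORCE is the grip in N (left out, the last holds). Time passes only in rows, so rows that repeat a pose let the fingers close. It gives the time, the measured TCP pose, the force and the opening at its end, in the units of the state.
- manip.sense(): the state, without advancing time (a new reading comes with each control period).
- imaging.snapshot(name): name is "scene" or "top" or "wrist"; returns a dict with "image" (384x512x3 uint8, red, green, blue), "z_map" (384x512 float32, m along the optical axis (not along the pixel's ray), 0 where there is no reading), "vfov" (degrees; the focal length in pixels is half the picture's height over the tangent of half this angle, whatever the lens; pixels are square), "cx", "cy" (the principal point, pixels), "dist" ([k1, k2, p1, p2, k3] as OpenCV has them; the pictures are not rectified), "R" (3x3) and "t" (3): a world point X has camera coordinates R X + t. Camera axes: x right, y down, z forward; pixel columns grow to the right and rows downward; lengths in m; the calibration is good to about 2 mm. A picture is of the moment at which its call begins.
- workorder.sign_off(): hands the job in, once; it reports no verdict.
The state is a dict: "t": time; "q": joint angles; "qd": joint speeds; "tau": joint torques, N m; "tcp_pos": TCP position; "tool_rot": TCP orientation; "force": force on the tool from outside, world axes, zero at the start; "ft_torque": the same for the moment, N m; "finger_gap": opening from 0.0 (shut) to 1.0 (fully open).
Only numpy, scipy, OpenCV 4.12 (cv2) and the standard library are available. Lean on these libraries where they do the work, as an engineer would, in place of code of your own. Each camera call takes 0.05 s, during which the arm holds its last target.

## Working session

There is one attempt and no reset: what is moved stays moved. The work goes in short steps, Python scripts to look and compute and a shell command to move; the robot and the scene stay as the last step left them, time stands still between calls to the robot, and variables do not carry over. Pictures are saved under pics/ and viewed, and the job is handed in when it is done.

```bash
mkdir -p pics; ls; python3 - <<'E'
from station import manip, imaging
import cv2,numpy as np
s=manip.sense()
for k in s: print(k,np.round(s[k],3))
for n in ["scene","top","wrist"]:
    d=imaging.snapshot(n)
    cv2.imwrite(f"pics/{n}0.png",d["image"][:,:,::-1])
    np.savez(f"{n}0.npz",**{k:np.array(v) for k,v in d.items()})
    print(n,d["vfov"],d["cx"],d["cy"],d["dist"],np.round(d["R"],3).tolist(),np.round(d["t"],3))
E
```

```text
pics
t 0.0
q [ 1.018  0.528  1.434 -0.     1.181 -0.178]
qd [-0.    -0.001 -0.001  0.     0.001 -0.001]
tau [ 0.0000e+00 -4.4235e+01 -1.7802e+01 -0.0000e+00  8.0000e-03 -0.0000e+00]
tcp_pos [0.228 0.581 0.249]
tool_rot [ 0.186  0.982 -0.001 -0.   ]
force [-0.011  0.914  0.273]
ft_torque [-0.022 -0.     0.015]
finger_gap 0.999
scene 56.72462041166773 256.82136387635836 193.16921814188223 [0.00216397 0.         0.         0.         0.        ] [[-0.591, 0.806, 0.018], [0.567, 0.431, -0.702], [-0.574, -0.404, -0.712]] [ 0.224 -0.28   1.456]
top 42.74198156887141 254.702245247334 188.22651001093044 [-0.02699179  0.          0.          0.          0.        ] [[0.029, -0.999, -0.015], [-0.992, -0.027, -0.121], [0.121, 0.018, -0.993]] [0.118 0.559 1.323]
wrist 68.57362504405754 254.51568355873692 193.08379582132952 [-0.02087636  0.          0.          0.          0.        ] [[0.366, 0.931, -0.003], [0.885, -0.347, 0.31], [0.287, -0.116, -0.951]] [-0.624 -0.042  0.38 ]
```

View pics/scene0.png

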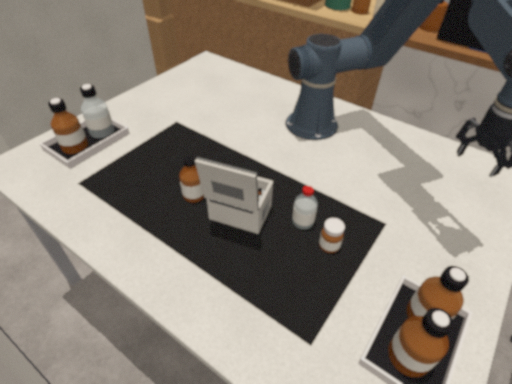

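View pics/top0.png

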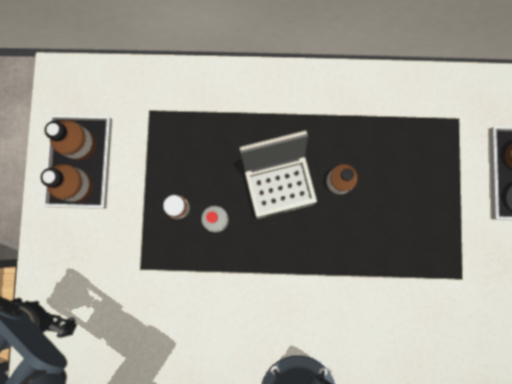

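View pics/wrist0.png

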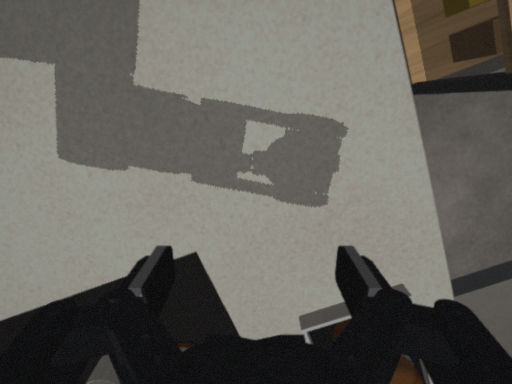

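The top view shows the chiller around (280,185), with its front edge running (257,217)–(316,205) and the lid leaning back at the top, around (273,150). The amber bottle is at (343,178), the clear bottle at (214,217) and the jar at (176,206). Next I'll measure these.

```bash
cat > h.py <<'E'
import numpy as np,cv2
def K(d):
    h=d["image"].shape[0]; f=h/2/np.tan(np.radians(float(d["vfov"]))/2)
    return np.array([[f,0,float(d["cx"])],[0,f,float(d["cy"])],[0,0,1]])
def cloud(d):
    h,w=d["z_map"].shape
    u,v=np.meshgrid(np.arange(w),np.arange(h))
    p=np.stack([u,v],-1).reshape(-1,1,2).astype(np.float64)
    n=cv2.undistortPoints(p,K(d),np.array(d["dist"])).reshape(h,w,2)
    z=d["z_map"]
    c=np.dstack([n[...,0]*z,n[...,1]*z,z])
    X=(c-np.array(d["t"]))@np.array(d["R"])
    X[z<=0]=np.nan
    return X
def ray(d,px,z):
    n=cv2.undistortPoints(np.array(px,float).reshape(-1,1,2),K(d),np.array(d["dist"])).reshape(-1,2)
    R=np.array(d["R"]);t=np.array(d["t"])
    D=np.c_[n,np.ones(len(n))]@R; C=-R.T@t
    return C+D*((z-C[2])/D[:,2])[:,None]
def proj(d,P):
    rv=cv2.Rodrigues(np.array(d["R"]))[0]
    return cv2.projectPoints(np.array(P,float).reshape(-1,1,3),rv,np.array(d["t"],float),K(d),np.array(d["dist"]))[0].reshape(-1,2)
E
python3 - <<'E'
from h import *
d=np.load("top0.npz"); X=cloud(d); im=d["image"]
print("table z",np.nanmedian(X[230:260,300:400,2]))
# rim pixels: z in .1-.12 near chiller, bright
m=(np.abs(X[...,2]-.11)<.008)&(im.min(2)>110)
m[:, :235]=0;m[:,330:]=0;m[:130]=0;m[230:]=0
P=X[m]; print(len(P))
r=cv2.minAreaRect(P[:,:2].astype(np.float32)*1000); print("rim rect",r); print(cv2.boxPoints(r).round(1).tolist(),np.median(P[:,2]))
# lid
m2=(X[...,2]>.13)&(X[...,2]<.3); m2[:,:235]=0;m2[:,312:]=0;m2[:120]=0;m2[190:]=0
Q=X[m2];print(len(Q),Q.min(0),Q.max(0)); c=Q.mean(0);U,S,V=np.linalg.svd(Q-c);print("lid n",V[2],S/np.sqrt(len(Q)),c)
hsv=cv2.cvtColor(im,cv2.COLOR_RGB2HSV)
# tops of bystanders
for nm,(u,v),z in [("amber",(347,174),.15),("clear",(212,217),.14),("jar",(175,205),.09)]:
    w=X[v-22:v+23,u-22:u+23]; k=np.abs(w[...,2]-z)<.012
    print(nm,k.sum(),np.nanmean(w[k],0), ray(d,[(u,v)],z), np.nanmax(w[...,2]))
cv2.imwrite("pics/topcrop.png",cv2.resize(im[110:250,150:380,::-1],None,fx=3.4,fy=3.4,interpolation=cv2.INTER_CUBIC))
d=np.load("scene0.npz");im=d["image"]
cv2.imwrite("pics/scenecrop.png",cv2.resize(im[140:270,160:370,::-1],None,fx=3.7,fy=3.7,interpolation=cv2.INTER_CUBIC))
E
```

```text
table z 0.000919161267784814
730
rim rect ((552.9713745117188, 65.796142578125), (121.95565795898438, 160.23941040039062), 16.116870880126953)
[[472.1000061035156, 125.80000305175781], [516.5999755859375, -28.100000381469727], [633.7999877929688, 5.800000190734863], [589.2999877929688, 159.6999969482422]] 0.11028884309011791
1519 [0.59215461 0.00752614 0.13008357] [0.66699484 0.16670759 0.26998354]
lid n [-0.94519884 -0.26829141  0.1860615 ] [0.04626759 0.04342802 0.0030223 ] [0.62689438 0.08701828 0.21538149]
amber 136 [ 0.5836298  -0.101094    0.14958223] [[ 0.5845304  -0.10118767  0.15      ]] 0.15669038780473005
clear 113 [0.46595154 0.23985953 0.13981688] [[0.46645828 0.23812968 0.14      ]] 0.14571306514027194
jar 321 [0.49697894 0.34708521 0.09013695] [[0.49844763 0.34285797 0.09      ]] 0.09892889867607976
```

View pics/topcrop.png

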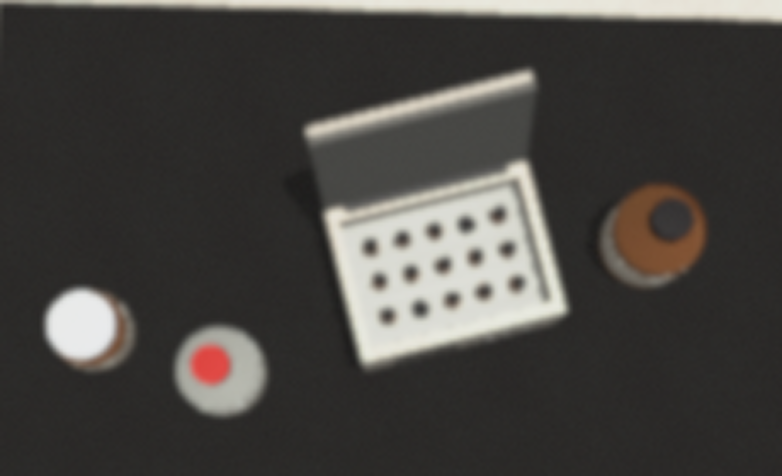

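View pics/scenecrop.png

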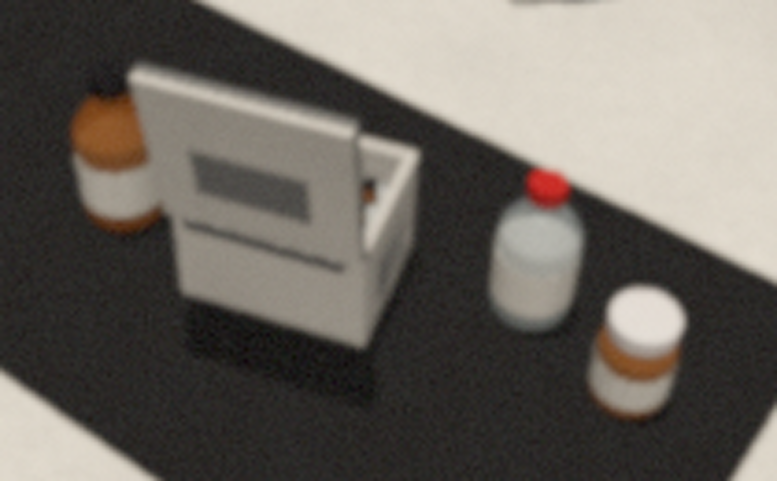

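```bash
python3 - <<'E'
from h import *
from scipy.spatial.transform import Rotation as R
r=R.from_quat([0.186,0.982,-0.001,0]).as_matrix(); print(r.round(3))
p=np.array([.228,.581,.249])
for n in ["scene","top"]:
    d=np.load(n+"0.npz"); X=cloud(d); im=d["image"]
    L=(X-p)@r
    m=(np.abs(L).max(2)<.13)&(X[...,2]>.15)
    Q=L[m]*1000
    print(n,len(Q))
    for z0 in range(-120,30,10):
        k=Q[(Q[:,2]>=z0)&(Q[:,2]<z0+10)]
        if len(k): print(z0,len(k),"x",k[:,0].min().round(),k[:,0].max().round(),"y",k[:,1].min().round(),k[:,1].max().round())
    if n=="scene": cv2.imwrite("pics/grip.png",cv2.resize(im[80:190,430:512,::-1],None,fx=5,fy=5,interpolation=cv2.INTER_CUBIC))
d=np.load("wrist0.npz");X=cloud(d);L=(X-p)@r
m=(np.abs(L).max(2)<.13);Q=L[m]*1000;print(len(Q))
for z0 in range(-120,30,10):
        k=Q[(Q[:,2]>=z0)&(Q[:,2]<z0+10)]
        if len(k): print(z0,len(k),"x",k[:,0].min().round(),k[:,0].max().round(),"y",k[:,1].min().round(),k[:,1].max().round())
im=d["image"]; cv2.imwrite("pics/wb.png",np.clip(im[220:,:,::-1].astype(float)*4,0,255))
E
```

```text
[[-0.931  0.366 -0.   ]
 [ 0.366  0.931 -0.002]
 [-0.    -0.002 -1.   ]]
scene 1612
-120 118 x -40.0 -6.0 y -34.0 37.0
-110 35 x -34.0 2.0 y -61.0 38.0
-100 218 x -20.0 13.0 y -69.0 45.0
-90 220 x -23.0 -1.0 y -70.0 55.0
-80 141 x -21.0 1.0 y -72.0 61.0
-70 194 x -21.0 17.0 y -73.0 68.0
-60 167 x -21.0 17.0 y -74.0 72.0
-50 151 x -17.0 13.0 y -74.0 74.0
-40 49 x -15.0 5.0 y -66.0 61.0
-30 62 x -15.0 8.0 y -58.0 56.0
-20 58 x -15.0 10.0 y -57.0 56.0
-10 46 x -15.0 6.0 y -57.0 56.0
0 11 x -14.0 3.0 y -50.0 49.0
top 731
-120 64 x -39.0 9.0 y -37.0 19.0
-110 30 x -13.0 9.0 y -65.0 -32.0
-100 147 x -14.0 12.0 y -68.0 -26.0
-90 67 x -22.0 11.0 y -68.0 69.0
-80 65 x -21.0 10.0 y -70.0 73.0
-70 78 x -19.0 15.0 y -71.0 73.0
-60 86 x -18.0 10.0 y -73.0 71.0
-50 68 x -15.0 11.0 y -73.0 73.0
-40 7 x -14.0 -7.0 y -53.0 65.0
-30 11 x -13.0 -7.0 y -54.0 49.0
-20 19 x -13.0 -6.0 y -56.0 58.0
-10 15 x -13.0 -7.0 y -53.0 58.0
0 6 x -12.0 -6.0 y -47.0 49.0
35607
-80 4022 x 7.0 19.0 y -66.0 68.0
-70 11410 x -5.0 17.0 y -71.0 74.0
-60 7723 x -15.0 17.0 y -73.0 75.0
-50 7037 x -15.0 13.0 y -74.0 76.0
-40 1448 x -3.0 13.0 y -69.0 72.0
-30 1389 x -14.0 11.0 y -56.0 58.0
-20 1260 x -13.0 11.0 y -56.0 58.0
-10 1004 x -13.0 10.0 y -56.0 57.0
0 314 x -13.0 10.0 y -48.0 50.0[ WARN:0@1.707] global loadsave.cpp:1063 imwrite_ Unsupported depth image for selected encoder is fallbacked to CV_8U.
```

View pics/grip.png

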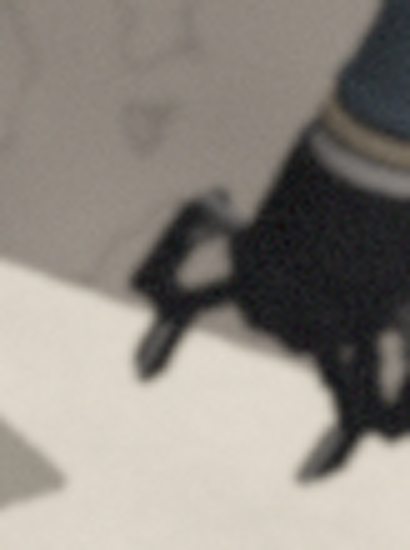

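View pics/wb.png

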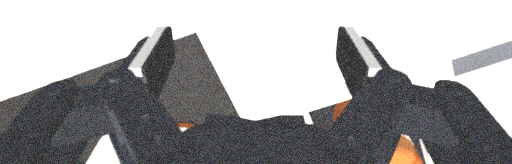

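```bash
python3 -m creep '{"claw":[0,0,0,0,0,0,0,0,0,0,0,0],"dp":[[0,0,-5],[0,0,-10],[0,0,-11],[-5,-2.4,-11],[-10,-4.8,-11],[-14,-6.8,-11],[-18,-8.7,-11],[-22,-10.6,-11],[-26,-12.5,-11],[-30,-14.4,-11],[-34,-16.4,-11],[-38,-18.3,-11]],"roll":[0,-0.1,-0.2,-0.3,-0.4,-0.5,-0.6,-0.656,-0.656,-0.656,-0.656,-0.656]}' 20; python3 - <<'E'
from station import manip
import numpy as np
s=manip.sense()
for k in s: print(k,np.round(s[k],3))
E
```

```text
t: 1.35
tcp_pos: [0.5161, 0.2706, 0.3601]
tool_rot: [-0.14, 0.99, 0.0, -0.0]
force: [0.6, -0.2, 1.0]
finger_gap: -0.001
t 1.35
q [ 0.291  0.364  1.397  0.     1.382 -1.561]
qd [-0.708  0.167 -0.259  0.002  0.087 -0.703]
tau [  2.139 -40.468 -19.299  -0.103   0.081   0.456]
tcp_pos [0.516 0.271 0.36 ]
tool_rot [-0.14  0.99  0.   -0.  ]
force [ 0.629 -0.241  0.958]
ft_torque [-0.01   0.042  0.029]
finger_gap -0.001
```

```bash
python3 -m creep '{"claw":[0,0,0,0,0,0,0,0,0],"dp":[[-2,-4,0],[-4,-8,0],[-6,-12,0],[-8,-16,0],[-9.5,-19,0],[-10.3,-20.9,0],[-10.3,-20.9,0],[-10.3,-20.9,0],[-10.3,-20.9,0]],"roll":[0,0,0,0,0,0,0,0,0]}'; cat > look.py <<'E'
import sys
from h import *
from station import manip,imaging
from scipy.spatial.transform import Rotation as R
O=np.array([.553,.066,0]);ex=np.array([.961,.277,0]);ey=np.array([-.277,.961,0])
def loc(P):
    P=np.asarray(P)-O; return np.stack([P@ex,P@ey,P[...,2]],-1)
s=manip.sense(); p=np.array(s["tcp_pos"])
print("t",s["t"],"tcp",p.round(4),"local mm",(loc(p)*1000).round(1),"F loc",(np.array(s["force"])@np.c_[ex,ey,[0,0,1]]).round(2),"M",np.round(s["ft_torque"],3))
r=R.from_quat(s["tool_rot"]).as_matrix(); print("toolx yaw deg",np.degrees(np.arctan2(r[1,0],r[0,0])).round(2)%360)
def snap(n,tag,crop=None,f=3.5):
    d=imaging.snapshot(n); im=d["image"]
    if crop: c=im[crop[1]:crop[3],crop[0]:crop[2]]
    cv2.imwrite(f"pics/{n}_{tag}.png",cv2.resize(c[:,:,::-1],None,fx=f,fy=f,interpolation=cv2.INTER_CUBIC))
    return d
if len(sys.argv)>1:
    d=snap("scene",sys.argv[1],(160,100,370,270),3.5)
    X=loc(cloud(d))*1000; 
    m=(np.abs(X[...,1])<90)&(X[...,2]>118)&(X[...,2]<285)&(X[...,0]>-140)&(X[...,0]<130)
    # lid band: only wings |Y| 45..78 away from the gripper
    w=m&(np.abs(X[...,1])>48)&(np.abs(X[...,1])<77)
    Q=X[w]
    if len(Q)>30:
        # top face: fit line X-Z by svd on robust set
        q=Q[:,[0,2]]
        l=cv2.fitLine(q.astype(np.float32),cv2.DIST_HUBER,0,.01,.01).ravel()
        a=np.arctan2(abs(l[1]),-l[0]*np.sign(l[1]))
        print("lid angle fit",a.round(3),"n",len(q),"X",np.percentile(q[:,0],[1,50,99]).round(),"Z",np.percentile(q[:,1],[1,50,99]).round())
E
python3 look.py a
```

```text
t: 2.25
tcp_pos: [0.6711, 0.1017, 0.3604]
tool_rot: [-0.141, 0.99, 0.0, -0.0]
force: [0.4, 0.1, 0.5]
finger_gap: 0.002
t 2.25 tcp [0.6711 0.1017 0.3604] local mm [123.4   1.5 360.4] F loc [ 0.37 -0.05  0.46] M [ 0.004 -0.014 -0.018]
toolx yaw deg 196.21
lid angle fit 1.712 n 823 X [70. 86. 96.] Z [120. 207. 264.]
```

View pics/scene_a.png

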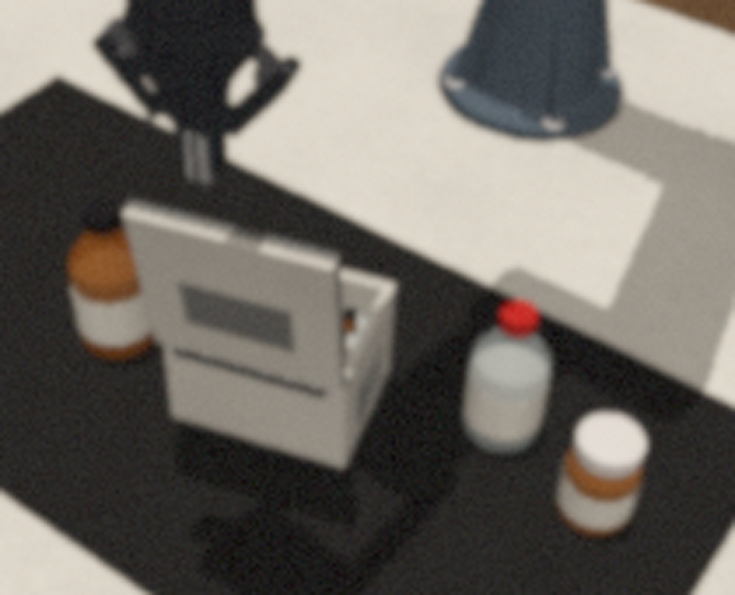

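```bash
python3 -m creep '{"claw":[0,0,0,0,0,0],"dp":[[-0.2,0,4],[-0.2,0,8],[-0.2,0,10.6],[-0.2,0,10.6],[-0.2,0,10.6],[-0.2,0,10.6]],"roll":[0,0,0,0,0,0]}'; python3 look.py b
```

```text
t: 2.9
tcp_pos: [0.6755, 0.1012, 0.257]
tool_rot: [-0.141, 0.99, -0.0, 0.002]
force: [0.1, -0.0, 0.6]
finger_gap: -0.001
t 2.9 tcp [0.6755 0.1012 0.257 ] local mm [ 1.274e+02 -1.000e-01  2.570e+02] F loc [ 0.06 -0.05  0.58] M [-0.037 -0.008 -0.017]
toolx yaw deg 196.16
lid angle fit 1.716 n 732 X [71. 85. 96.] Z [119. 198. 264.]
```

View pics/scene_b.png

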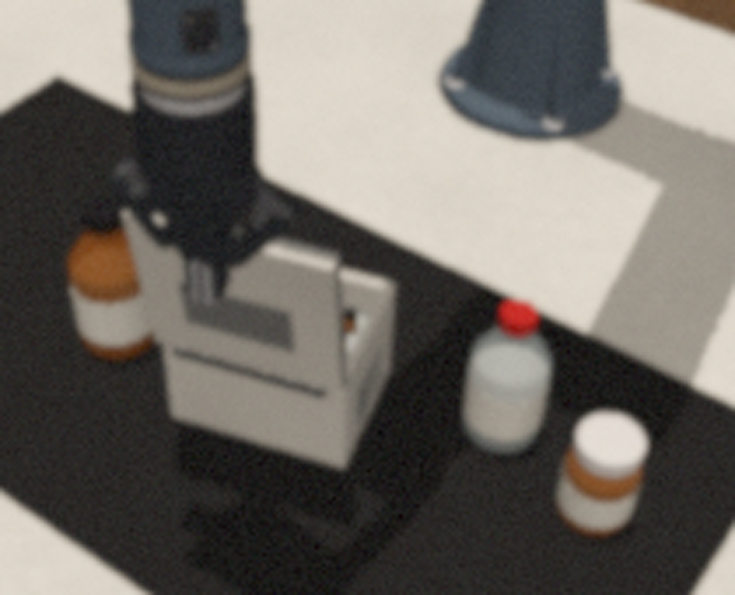

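```bash
python3 -m creep '{"claw":[0,0,0,0,0,0,0,0,0,0],"dp":[[1.2,0,0],[2,0,0],[2.7,0,0],[3.4,0,0],[4.1,0,0],[4.8,0,0],[5.5,0,0],[6.2,0,0],[6.8,0,0],[6.8,0,0]],"roll":[0,0,0,0,0,0,0,0,0,0]}'; python3 look.py c
```

```text
t: 3.95
tcp_pos: [0.6073, 0.0815, 0.2539]
tool_rot: [-0.14, 0.99, 0.0, -0.001]
force: [-1.0, 0.0, -0.2]
finger_gap: -0.001
t 3.95 tcp [0.6073 0.0815 0.2539] local mm [ 5.650e+01 -2.000e-01  2.539e+02] F loc [-0.96  0.29 -0.2 ] M [-0.02   0.046  0.015]
toolx yaw deg 196.1
lid angle fit 1.346 n 1072 X [29. 53. 72.] Z [120. 199. 264.]
```

View pics/scene_c.png

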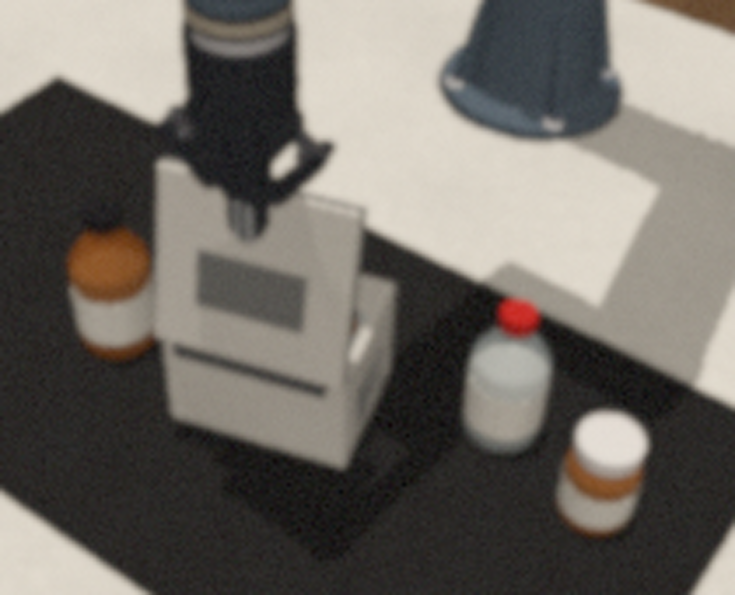

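```bash
python3 -m creep '{"claw":[0,0,0,0,0,0,0,0,0,0],"dp":[[-0.3,0,-4],[-0.2,0,-5.8],[0.5,0,-5.8],[4,0,-5.8],[8,0,-5.8],[11.1,0,-5],[11.1,0,-1],[11.1,0,3.4],[11.1,0,3.4],[11.1,0,3.4]],"roll":[0,0,0,0,0,0,0,0,0,0]}'; python3 look.py d
```

```text
t: 5.0
tcp_pos: [0.5014, 0.0509, 0.2196]
tool_rot: [-0.14, 0.99, 0.0, -0.002]
force: [0.4, -0.1, 0.0]
finger_gap: 0.002
t 5.0 tcp [0.5014 0.0509 0.2196] local mm [-5.380e+01 -2.000e-01  2.196e+02] F loc [ 0.31 -0.22  0.01] M [-0.006  0.046 -0.014]
toolx yaw deg 196.11
lid angle fit 1.226 n 1162 X [-41.  43.  71.] Z [120. 197. 279.]
```

View pics/scene_d.png

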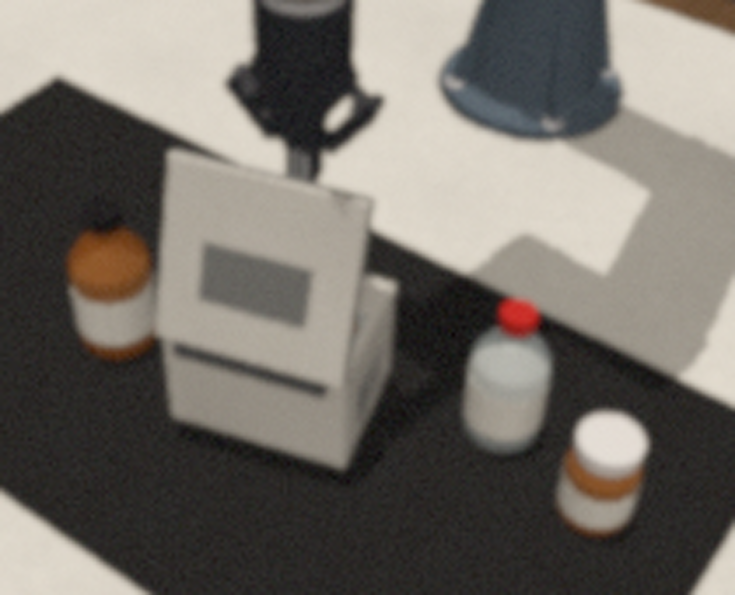

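```bash
python3 -m creep '{"claw":[0,0,0,0,0,0,0,0,0,0,0,0],"dp":[[0,0,0],[0,0,0],[0,0,0],[0,0,0],[0,0,0],[0,0,0],[0,0,0],[0,0,0],[0,0,0],[0,0,0],[0,0,0],[0,0,0]],"roll":[0,0,0,0,0,0,0,0,0,0,0,0]}'; python3 look.py e;  python3 -m creep '{"claw":[0,0,0,0,0,0,0],"dp":[[0,0,0],[0,0,0],[0,0,0],[0,0,0],[0,0,0],[0,0,0],[0,0,0]],"roll":[0,0,0,0,0,0,0]}'; python3 look.py f;python3 look.py g
```

```text
t: 6.25
tcp_pos: [0.5023, 0.0509, 0.2203]
tool_rot: [-0.14, 0.99, 0.0, -0.0]
force: [0.0, 0.2, 0.9]
finger_gap: -0.003
t 6.25 tcp [0.5023 0.0509 0.2203] local mm [-52.9  -0.5 220.3] F loc [0.05 0.18 0.91] M [ 0.013 -0.042 -0.001]
toolx yaw deg 196.11
lid angle fit 0.939 n 1196 X [-40.  22.  69.] Z [121. 184. 278.]
t: 7.0
tcp_pos: [0.5022, 0.0509, 0.2203]
tool_rot: [-0.14, 0.99, 0.0, -0.0]
force: [-0.5, -1.0, -0.9]
finger_gap: 0.002
t 7.0 tcp [0.5022 0.0509 0.2203] local mm [-53.   -0.5 220.3] F loc [-0.73 -0.8  -0.91] M [0.006 0.121 0.017]
toolx yaw deg 196.11
lid angle fit 0.868 n 1187 X [-40.  17.  68.] Z [120. 180. 279.]
t 7.05 tcp [0.5022 0.0509 0.2203] local mm [-53.   -0.5 220.3] F loc [ 0.02 -0.12  0.04] M [-0.014  0.075 -0.024]
toolx yaw deg 196.11
lid angle fit 0.867 n 1182 X [-40.  17.  68.] Z [121. 180. 278.]
```

View pics/scene_g.png

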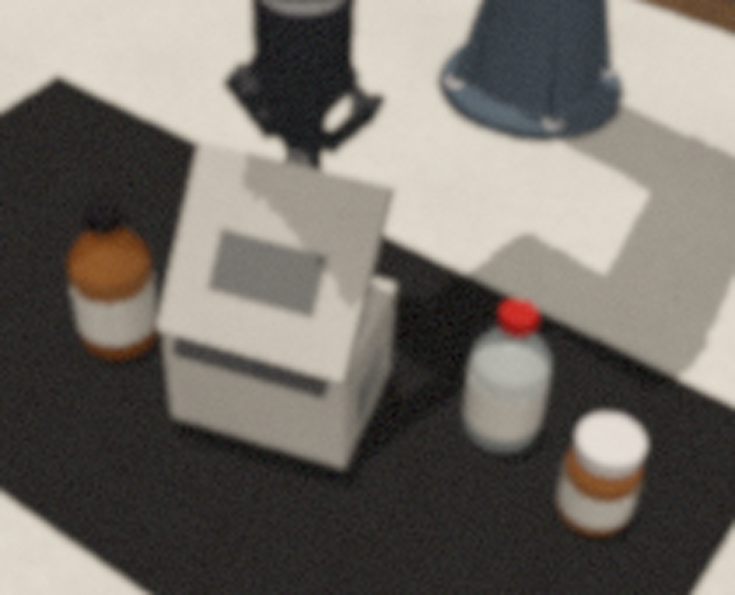

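```bash
python3 -m creep '{"claw":[0,0,0,0,0,0,0,0,0,0,0,0],"dp":[[0,0,0],[0,0,0],[0.25,0,0.22],[0.5,0,0.45],[0.75,0,0.7],[1,0,0.9],[1.2,0,1.15],[1.45,0,1.4],[1.7,0,1.7],[1.9,0,1.95],[2.1,0,2.2],[2.3,0,2.45]],"roll":[0,0,0,0,0,0,0,0,0,0,0,0]}'; python3 look.py h
```

```text
t: 8.3
tcp_pos: [0.4799, 0.0444, 0.1956]
tool_rot: [-0.14, 0.99, 0.0, -0.0]
force: [-1.6, 0.4, 0.5]
finger_gap: -0.004
t 8.3 tcp [0.4799 0.0444 0.1956] local mm [-76.3  -0.5 195.6] F loc [-1.41  0.86  0.47] M [-0.077  0.21   0.007]
toolx yaw deg 196.11
lid angle fit 0.653 n 1226 X [-79.   1.  66.] Z [122. 171. 272.]
```

```bash
python3 -m creep '{"claw":[0,0,0,0,0,0,0,0,0,0,0,0],"dp":[[0.18,0,0.25],[0.4,0,0.55],[0.62,0,0.9],[0.82,0,1.2],[1.02,0,1.55],[1.22,0,1.9],[1.4,0,2.2],[1.55,0,2.55],[1.7,0,2.9],[1.8,0,3.2],[1.85,0,3.35],[1.85,0,3.35]],"roll":[0,0,0,0,0,0,0,0,0,0,0,0]}'; python3 look.py i; python3 look.py j
```

```text
t: 9.55
tcp_pos: [0.4615, 0.0393, 0.1619]
tool_rot: [-0.14, 0.99, 0.0, -0.001]
force: [-4.0, -1.9, 1.4]
finger_gap: 0.002
t 9.55 tcp [0.4615 0.0393 0.1619] local mm [-95.3  -0.3 161.9] F loc [-4.39 -0.7   1.4 ] M [-0.179  0.688 -0.028]
toolx yaw deg 196.12
lid angle fit 0.404 n 1103 X [-98. -10.  63.] Z [121. 154. 238.]
t 9.6 tcp [0.4616 0.0393 0.162 ] local mm [-95.2  -0.3 162. ] F loc [-4.42  0.33  0.49] M [-0.228  0.75   0.009]
toolx yaw deg 196.12
lid angle fit 0.405 n 1128 X [-99. -10.  63.] Z [122. 154. 238.]
```

View pics/scene_j.png

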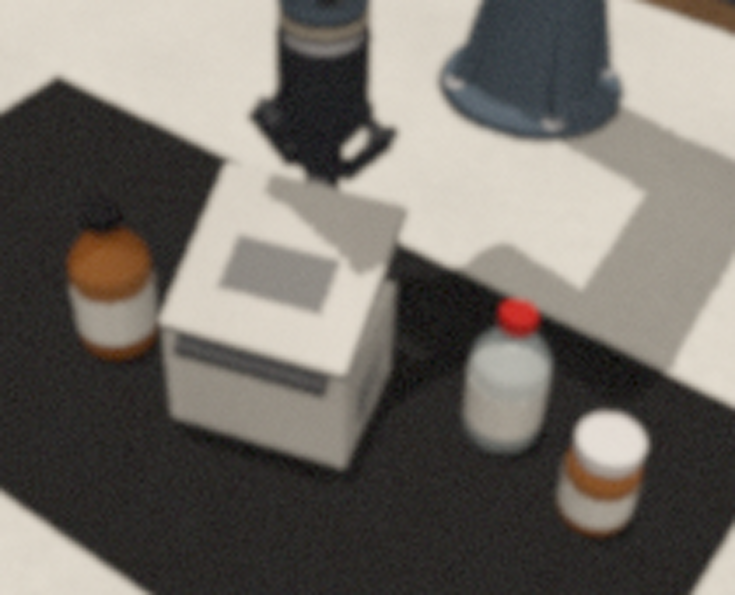

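```bash
python3 -m creep '{"claw":[0,0,0,0,0,0,0,0,0,0],"dp":[[0.06,0,0],[0.12,0,0],[0.18,0,0],[0.24,0,0],[0.3,0,0],[0.36,0,0],[0.4,0,0],[0.44,0,0],[0.48,0,0],[0.48,0,0]],"roll":[0,0,0,0,0,0,0,0,0,0]}'; for i in k1 k2 k3 k4; do python3 look.py $i; done
```

```text
t: 10.65
tcp_pos: [0.4577, 0.038, 0.1623]
tool_rot: [-0.14, 0.99, 0.0, -0.0]
force: [-1.0, -1.1, -1.2]
finger_gap: 0.005
t 10.65 tcp [0.4577 0.038  0.1623] local mm [-99.4  -0.5 162.3] F loc [-1.3  -0.72 -1.22] M [-0.149  0.121 -0.058]
toolx yaw deg 196.11
lid angle fit 0.331 n 1074 X [-101.  -11.   63.] Z [120. 148. 239.]
t 10.7 tcp [0.4577 0.038  0.1623] local mm [-99.4  -0.5 162.3] F loc [-0.88  0.79 -1.34] M [-0.061  0.129 -0.025]
toolx yaw deg 196.11
lid angle fit 0.335 n 1072 X [-102.  -13.   63.] Z [122. 149. 238.]
t 10.75 tcp [0.4577 0.038  0.1623] local mm [-99.4  -0.5 162.3] F loc [-2.1  -0.42 -1.4 ] M [-0.106  0.176  0.03 ]
toolx yaw deg 196.11
lid angle fit 0.336 n 1067 X [-102.  -11.   63.] Z [120. 148. 239.]
t 10.8 tcp [0.4577 0.038  0.1623] local mm [-99.4  -0.5 162.3] F loc [-1.71 -1.65 -0.67] M [-0.094  0.183  0.022]
toolx yaw deg 196.11
lid angle fit 0.334 n 1071 X [-101.  -11.   63.] Z [122. 148. 239.]
```

```bash
python3 -m creep '{"claw":[0,0,0,0,0,0,0,0,0,0,0,0],"dp":[[0.05,0,0.17],[0.1,0,0.33],[0.15,0,0.5],[0.2,0,0.67],[0.25,0,0.83],[0.3,0,1],[0.34,0,1.17],[0.38,0,1.33],[0.42,0,1.5],[0.45,0,1.67],[0.48,0,1.83],[0.51,0,2]],"roll":[0,0,0,0,0,0,0,0,0,0,0,0]}'; for i in l1 l2 l3; do python3 look.py $i; done
```

```text
t: 12.05
tcp_pos: [0.4527, 0.0366, 0.1421]
tool_rot: [-0.14, 0.99, 0.0, -0.0]
force: [-3.1, -1.5, -0.0]
finger_gap: 0.005
t 12.05 tcp [0.4527 0.0366 0.1421] local mm [-104.5   -0.5  142.1] F loc [-3.41 -0.54 -0.02] M [-0.168  0.357 -0.024]
toolx yaw deg 196.12
lid angle fit 0.199 n 990 X [-108.  -16.   61.] Z [121. 139. 219.]
t 12.1 tcp [0.4526 0.0366 0.1419] local mm [-104.6   -0.4  141.9] F loc [-2.98 -0.7  -0.99] M [-0.184  0.29  -0.027]
toolx yaw deg 196.12
lid angle fit 0.197 n 992 X [-108.  -16.   61.] Z [120. 139. 219.]
t 12.15 tcp [0.4527 0.0366 0.1421] local mm [-104.5   -0.5  142.1] F loc [-1.89 -1.11 -1.05] M [-0.187  0.331  0.073]
toolx yaw deg 196.11
lid angle fit 0.198 n 983 X [-107.  -15.   61.] Z [120. 138. 219.]
```

View pics/scene_l3.png

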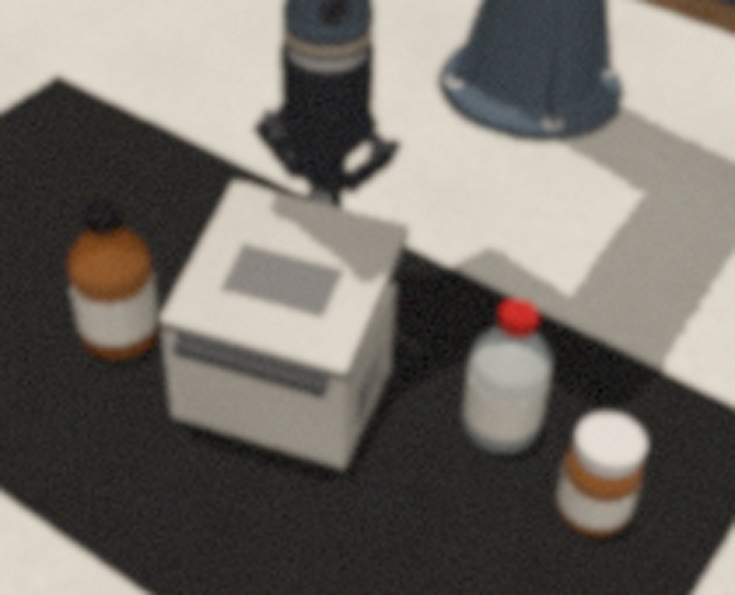

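```bash
python3 -m creep '{"claw":[0,0,0,0,0,0,0,0,0,0],"dp":[[0.02,0,0.15],[0.045,0,0.3],[0.07,0,0.45],[0.095,0,0.6],[0.115,0,0.75],[0.135,0,0.9],[0.155,0,1.05],[0.175,0,1.2],[0.19,0,1.35],[0.205,0,1.5]],"roll":[0,0,0,0,0,0,0,0,0,0]}'; for i in m1 m2 m3; do python3 look.py $i; done
```

```text
t: 13.2
tcp_pos: [0.4507, 0.036, 0.1271]
tool_rot: [-0.14, 0.99, 0.0, -0.0]
force: [-2.9, -2.2, 0.2]
finger_gap: 0.004
t 13.2 tcp [0.4507 0.036  0.1271] local mm [-106.6   -0.5  127.1] F loc [-3.35 -1.28  0.23] M [-0.282  0.562 -0.021]
toolx yaw deg 196.11
lid angle fit 0.098 n 926 X [-111.  -16.   61.] Z [120. 131. 204.]
t 13.25 tcp [0.4507 0.036  0.127 ] local mm [-106.6   -0.5  127. ] F loc [-3.32 -0.75 -0.95] M [-0.346  0.546  0.007]
toolx yaw deg 196.11
lid angle fit 0.101 n 919 X [-112.  -16.   60.] Z [120. 131. 204.]
t 13.3 tcp [0.4507 0.0361 0.1271] local mm [-106.6   -0.4  127.1] F loc [-3.62 -0.99 -2.03] M [-0.359  0.621  0.005]
toolx yaw deg 196.11
lid angle fit 0.101 n 906 X [-111.  -17.   60.] Z [120. 131. 204.]
```

```bash
python3 -m creep '{"claw":[0,0,0,0,0,0,0,0],"dp":[[0.014,0,0.15],[0.027,0,0.3],[0.038,0,0.45],[0.048,0,0.6],[0.056,0,0.75],[0.063,0,0.9],[0.07,0,1.05],[0.075,0,1.18]],"roll":[0,0,0,0,0,0,0,0]}'; for i in n1 n2 n3; do python3 look.py $i; done
```

```text
t: 14.15
tcp_pos: [0.4501, 0.0358, 0.1153]
tool_rot: [-0.14, 0.99, 0.0, -0.0]
force: [-4.3, -2.4, -1.3]
finger_gap: -0.003
t 14.15 tcp [0.4501 0.0358 0.1153] local mm [-107.3   -0.5  115.3] F loc [-4.79 -1.09 -1.32] M [-0.303  0.7    0.037]
toolx yaw deg 196.11
lid angle fit 0.026 n 851 X [-112.  -17.   60.] Z [120. 126. 192.]
t 14.2 tcp [0.45   0.0358 0.1152] local mm [-107.3   -0.5  115.2] F loc [-4.8  -0.29 -0.99] M [-0.335  0.673 -0.008]
toolx yaw deg 196.11
lid angle fit 0.025 n 850 X [-113.  -17.   60.] Z [119. 125. 192.]
t 14.25 tcp [0.45   0.0358 0.1153] local mm [-107.3   -0.5  115.3] F loc [-4.99 -0.86 -0.32] M [-0.34   0.67  -0.043]
toolx yaw deg 196.11
lid angle fit 0.022 n 861 X [-112.  -18.   60.] Z [119. 126. 192.]
```

View pics/scene_n3.png

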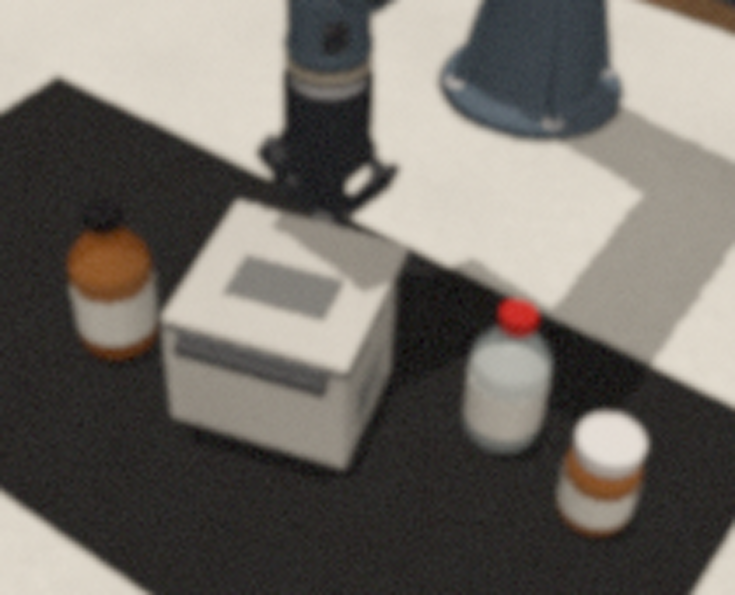

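```bash
python3 -m creep '{"claw":[0,0,0,0,0,0,0],"dp":[[0.02,0,0.05],[0.03,0,0.12],[0.035,0,0.2],[0.04,0,0.28],[0.04,0,0.36],[0.04,0,0.42],[0.04,0,0.5]],"roll":[0,0,0,0,0,0,0]}'; for i in o1 o2; do python3 look.py $i; done
```

```text
t: 15.0
tcp_pos: [0.45, 0.0357, 0.111]
tool_rot: [-0.14, 0.99, -0.0, 0.0]
force: [-5.7, -2.4, 5.1]
finger_gap: -0.004
t 15.0 tcp [0.45   0.0357 0.111 ] local mm [-107.4   -0.6  111. ] F loc [-6.12 -0.75  5.1 ] M [-0.297  0.736 -0.053]
toolx yaw deg 196.11
lid angle fit 0.013 n 833 X [-113.  -17.   59.] Z [120. 125. 189.]
t 15.05 tcp [0.45   0.0357 0.1109] local mm [-107.4   -0.6  110.9] F loc [-5.21  0.56  3.46] M [-0.294  0.731 -0.02 ]
toolx yaw deg 196.11
lid angle fit 0.01 n 840 X [-111.  -18.   60.] Z [119. 124. 188.]
```

```bash
python3 -m creep '{"claw":[0,0,0,0,0,0,0,0,0,0],"dp":[[0.1,0,0],[0.3,0,0],[1,0,0],[2.5,0,0],[4,0,0],[4,0,-3],[4,0,-8],[4,0,-12],[4,0,-12],[4,0,-12]],"roll":[0,0,0,0,0,0,0,0,0,0]}'; python3 look.py p; python3 - <<'E'
from h import *
from station import imaging
d=imaging.snapshot("top"); X=cloud(d); cv2.imwrite("pics/top_end.png",d["image"][:,:,::-1])
for nm,(u,v),z in [("amber",(347,174),.15),("clear",(212,217),.14),("jar",(175,205),.09)]:
    w=X[v-22:v+23,u-22:u+23]; k=np.abs(w[...,2]-z)<.012
    print(nm,k.sum(),np.nanmean(w[k],0))
E
```

```text
t: 16.1
tcp_pos: [0.4122, 0.0244, 0.2315]
tool_rot: [-0.14, 0.99, -0.001, 0.002]
force: [-0.1, 0.1, -0.4]
finger_gap: 0.001
t 16.1 tcp [0.4122 0.0244 0.2315] local mm [-146.8   -1.   231.5] F loc [-0.06  0.09 -0.35] M [ 0.04  -0.024  0.016]
toolx yaw deg 196.1
lid angle fit 0.002 n 759 X [-93. -10.  60.] Z [119. 124. 128.]
amber 135 [ 0.58384396 -0.1012201   0.14992792]
clear 112 [0.46598949 0.23999206 0.13981503]
jar 323 [0.49691726 0.34711571 0.08989361]
```

View pics/scene_p.png

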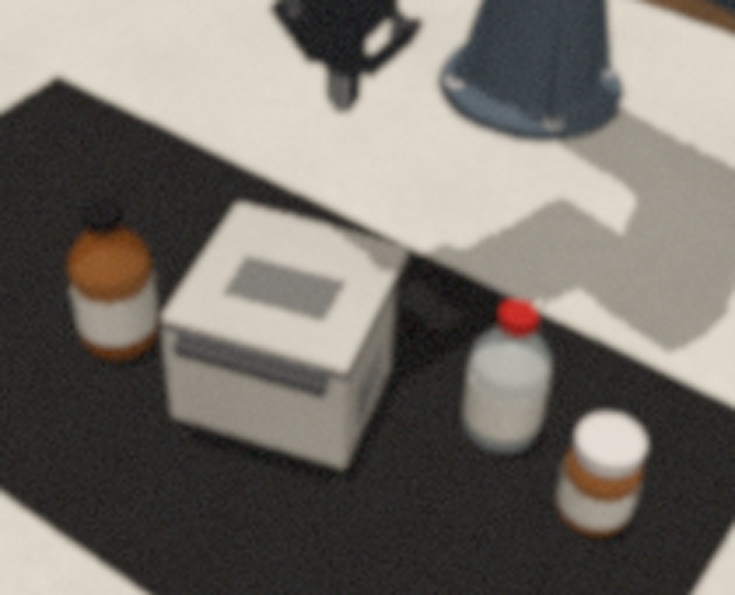

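View pics/top_end.png

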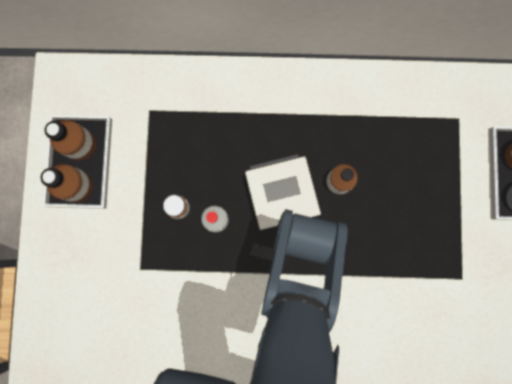

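The lid is shut: it fits at 0.002 rad, in the pictures around scene (280,290) and top (283,190). The gripper is clear of everything and the bottles and jar have not moved. I'm handing it in.

```bash
python3 -c "
from station import workorder
print(workorder.sign_off())"
```

```text
the job is handed in; nothing more can be done
None
```

The lid is fully shut and the job is handed in, about 16 s into the 64 s allowed; no verdict was reported.

**What I did:** I pushed the lid from behind with the closed fingers to about 1.35 rad. I then lifted the fingers over it while it fell free to about 0.94 rad. The side of a finger caught it at its lower front edge, and it stood still at 0.87 rad. I then lowered it with the finger at about 0.1 to 0.25 rad/s, and about 0.1 rad/s over the last 0.3 rad. Once it was seated I backed the finger out towards the robot.

**Last checks:**
- **Lid:** it measured 0.002 rad open.
- **Robot:** the gripper is clear and the tool force is within its noise of zero.
- **Bottles and jar:** all three are within 1 mm of where they started.

**Weaker points:**
- **How the lid was held:** the tool stayed pointing straight down, because the moves cannot tilt it. The finger therefore carried the lid by pressing on its front edge and by friction, rather than from directly underneath.
- **Possible pinch at the end:** the sideways force rose to about 5 to 6 N, with up to 5 N vertical, as the lid seated. I could not measure separately how that split between the top and underside, where the pinch limit is 3 N on each at once.
- **Contact force at the catch:** the force sensor was too noisy to confirm the 0.3 N needed while the lid was held at 0.87 rad. I judged that step from the lid visibly standing still on the finger.

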